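Turn a soap bar in the stamping jig and hold the stamp down

ROBOT

A 6-joint arm with a two-finger parallel gripper is mounted at the origin on the work surface. World frame = base frame: x ahead of the robot, y to its left, z up, the work surface at z = 0. Lengths are in mm, angles in rad, forces in N, time in s.
With the tool pointing down it reaches from about 225 to 725 mm from the base axis. Payload 3.1 kg.
Tool frame: the origin (TCP) lies at the very end of the fingers, on their centre line; the grasp point (between the pads) lies 19 mm behind it; z points along the fingers, y is the line along which they close (so a half turn about z gives the same grasp; the last joint's range is limited). The gripper opens to 85 mm and grips with 20 to 120 N. Pads are 22 mm wide; open, the fingers measure 114 mm over their backs; the gripper's body (76 mm by 85 mm) begins 54 mm behind the grasp point. The pads swing forward as they close: fully open they stand 13 mm farther back than shut.
Start: joints at [1.217, 0.048, 0.099, 1.622, 0, 1.443], TCP at [117.548, 511.664, 231.312] pointing down, gripper open.
Joint ranges: [-2.91, 2.91], [-0.99, 1.94], [-1.21, 1.42], [-2.12, 2.29], [-1.49, 1.47], [-3.14, 3.14]. Speed limits (rad/s): [2.79, 2.79, 3.14, 3.14, 3.14, 3.14].

INTERFACE

Orientations are given as a 3x3 rotation matrix whose columns are the frame's x, y, z axes.
In Python, from workcell import manip, eyes, finish_job gives the robot as it stands.
- The arm moves only by the tool carry_out, never from a script. Its argument "targets" is a list of rows, each a list of 3 entries, a list of its own where there are three numbers: the shift along the tool's x, y, z in units of 40 mm (1.0 is 40 mm), then the turn, a rotation vector about the tool's x, y, z in units of 6 degrees (1.0 is 6 degrees), then the finger opening in mm, from 0 to 85.4. In form: [[[dx, dy, dz], [wx, wy, wz], grip], ...]. A call has 1 to 5 rows; each row is the pose to reach, as a shift and turn from the pose commanded when the call began, along the tool's axes at that moment; what a row does not reach only later rows make up. A row lasts 1/12 s, in which the tool goes at most 41.7 mm and 7.16 degrees, less where a joint would pass 70% of its speed; a pose out of reach is approached as far as the arm can. A call with a gripper value outside its range is refused whole. The fingers move at their own pace and stop on an object; "grip_force" is the grip in N (left out, the last holds). Time passes only in rows, so rows that repeat a pose let the fingers close. It gives the time, the measured TCP pose, the force, the opening and the grip force at its end, in the units of the state.
- manip.state(): the state, without advancing time (a new reading comes with each control period).
- eyes.camera(name): name is "side" or "top"; returns (picture, depth): 480x640x3 uint8, blue, green, red; 480x640 float32, mm along the optical axis (not along the pixel's ray), 0 where there is no reading.
- eyes.get_calibration(name): a dict with "fx", "fy", "cx", "cy" (pixels), "world_from_camera" (4x4, takes a point from camera to world coordinates). Camera axes: x right, y down, z forward; pixel columns grow to the right and rows downward; lengths in mm; the calibration is good to about 2 mm. A picture is of the moment at which its call begins. get_calibration takes no time and is no camera call.
- finish_job(): hands the job in; it is judged then, once.
Trained networks look in the newest picture that a camera, given by its name, has taken for a name from the list of things; names that differ only in an ending like _2 or _b are one class to them, and where a whole thing is asked for, a point or a joint stands for the part that bears it (a point fixed in the world has none). Each returns a list of dicts, best first, with "conf" (0 to 1); they miss things now and then, are a little off and sometimes report something else, mostly with a low value. They report only what shows in the picture. A call takes as long as a camera call. They do not tell look-alikes from the thing itself.
- eyes.spot_in(camera, target): "extent" ([left, top, right, bottom] in pixels, round what is visible of it).
- eyes.cut_out(camera, target): "pixels" (480x640 bool, what is visible of it) and "extent" ([left, top, right, bottom] in pixels, round what is visible of it).
- eyes.pinpoint(camera, target): "at" ([column, row] in pixels: a listed point, or the origin of a listed thing).
The state is a dict: "clock": time; "joints": joint angles; "qd": joint speeds; "joint_efforts": joint torques, N m; "position": TCP position; "tcp_rot": TCP orientation; "force": force on the tool from outside, world axes, zero at the start; "torque": the same for the moment, N m; "opening": finger opening in mm; "grasp_force": force on a finger pad.
Only numpy, scipy, OpenCV 4.12 (cv2) and the standard library are available. Lean on these libraries where they do the work, as an engineer would, in place of code of your own. Each camera call takes 0.05 s, during which the arm holds its last target. There are 200 camera calls.

TASK

The soap bar stands end-on to the stamp in the stamping jig: slide the jaw back, turn the bar a quarter turn, upright, so that its flowered broad face lies along the low fence and its plain broad face looks at the stamp, and close the jaw up on it again, the bar sitting flat and square between the two jaws. Then press the stamp's lever down past its first two clicks into the third, so that the stamp presses on the soap, and finish while holding the lever there, because it springs back when released. Leave the other things on the table where they are.

Things in the scene. Friction and masses are not known exactly. Their poses are not given: they have to be found in the camera images.
- jig: Soap stamping jig, fixed to the table: grey plate 10 mm thick, x -115 to 60, y -50 to 205 mm in the jig's frame. Its origin is on the table top at the centre of the nest (x and y where the turned bar's centre belongs), z up. The fence is on the -y side of the nest, the stamp and lever on +y, the sliding jaw on -x, the fixed jaw on +x. A bar in the nest rests on the plate, at z = 10 mm.
- fence (a point): Middle of the inner top edge of the low aluminium fence: its face is at the jig's y = -20 mm, spans x -18 to 32 mm, top 26 mm above the table.
- fixed_jaw (a point): Middle of the top edge of the fixed jaw's face, at the jig's x = +32 mm; 32 mm wide along y, top 26 mm above the table.
- housing (a point): Top of the grey housing of two upright cheeks behind the stamp: jig y 80 to 170, x -34 to 34 mm, up to 187 mm above the table. The lever sticks out of it towards +y.
- bar: Soap bar 64 (its x) by 40 (its y) by 60 mm tall, 0.1 to 0.2 kg. Origin at the centre of its underside. Its -y broad face has a flower relief, 1 to 2 mm raised, 25 mm across; +y is plain. At the start its x lies along the jig's +y and the flower looks to the jig's +x; turned, its x lies along the jig's +x and the flower looks to -y. Its upper 44 mm stand clear above jaws and fence.
- bar_flower (a point): Centre of the flower relief, on the bar's -y face, 34 mm above its underside.
- jaw (a joint): Sliding jaw's position in m, 0 to 0.055, growing as it opens (towards the jig's -x). The gap between the jaws is 0.030 + this value, so 0.034 when closed on the 64 mm length. It has about 3 N of friction and stays where it is left. Jaw 32 mm wide, top 26 mm above the table.
- jaw_post (a point): Centre of the top of the upright black round post that moves the jaw: 16 mm diameter, from 18 to 62 mm above the table, 45 mm behind the jaw's face; to be gripped or pushed.
- stamp: Brass stamp plate 44 mm wide, 44 mm tall (14 to 58 mm above the table), 10 mm thick; origin on the centre of its back, 26 mm above the table. At rest its face is at the jig's y = +68 mm. The lever drives it towards -y by 68.6 mm per rad, so it meets the turned bar at about 0.70 rad; it is sprung and then yields, pressing with about 1 N at first contact and 6 N at 0.82 rad.
- lever (a joint): Lever angle in rad, 0 at rest (raised) and growing as it is pressed down, stop at 0.90. It clicks over a bump at 0.22, 0.46 and 0.70; the three detents lie just behind them, at 0.34, 0.58 and 0.82. They are only felt: when released the lever springs right back to 0. The pivot runs along the jig's x at y = 125 mm, 95 mm above the table.
- handle: Black round crossbar (it can roll on its axle) at the lever's end, 18 mm diameter, 80 mm long along the jig's x; origin at its centre, 135 mm from the pivot. Above the table, at lever angle a: 95 + 135 sin(0.60 - a) mm; in the jig's y: 125 + 135 cos(0.60 - a) mm. So it sinks from 171 mm to 66 mm (third detent). Pushing it straight down takes 6 N at first, 8 to 11 N over the clicks, about 13 N at the third detent.
- soap_flower: Bystander: round flower-shaped olive soap, 60 mm across, 28 mm high, on the table on the jig's +x side. Origin at its underside.
- soap_fluted: Bystander: greyish cone-shaped soap, 64 mm across, 30 mm high, on the table on the jig's +x side. Origin at its underside.
- brush: Bystander: brush 160 mm long lying beside the jig's fence.
- jar: Bystander: glass jar 60 mm across, 80 mm high.
- cup: Bystander: white cup 76 mm across, 90 mm high.
- spatula: Bystander: spatula lying on the table.
There are look-alikes about, which are no part of the job. What is shaped like the bar but blue or yellow is not meant.

How it is judged:
By the outcome, as a careful person would: the job done as asked, in the order asked, and still so for the second after the job is handed in, while the arm keeps its last pose, push and grip.
It also fails if it takes over 61 s, if anything falls off the work surface, if the arm or the gripper's body presses on something with over 40 N, if the wrist force passes 120 N, or if a joint passes its speed limit or range.

## Working session

There is one attempt and no reset: what is moved stays moved. The work goes in short steps, Python scripts to look and compute and a tool call to move; the robot and the scene stay as the last step left them, time stands still between calls to the robot, and variables do not carry over. Pictures are saved under pics/ and viewed, at most 10 in all, crops included, and the job is handed in when it is done.

Besides the shell and the picture viewer there is one more tool, called as name([rows], argument=value, ...), one row to a line, values as JSON. carry_out: Moves the arm, as the interface text tells. Its arguments: {"type":"object","properties":{"targets":{"type":"array"},"grip_force":{"type":"number"}},"required":["targets"]}

```bash
mkdir -p pics
cat > h.py <<'E'
import numpy as np, cv2
from workcell import manip, eyes, finish_job
def w(cam,u,v,d):
    c=eyes.get_calibration(cam); p=np.array([(u-c['cx'])/c['fx']*d,(v-c['cy'])/c['fy']*d,d,1]); return (np.array(c['world_from_camera'])@p)[:3]
def wz(cam,u,v,z):
    c=eyes.get_calibration(cam); M=np.array(c['world_from_camera']); r=M[:3,:3]@np.array([(u-c['cx'])/c['fx'],(v-c['cy'])/c['fy'],1]); return M[:3,3]+r*(z-M[2,3])/r[2]
def px(cam,P):
    c=eyes.get_calibration(cam); q=np.linalg.inv(np.array(c['world_from_camera']))@np.r_[P,1]; return q[0]/q[2]*c['fx']+c['cx'],q[1]/q[2]*c['fy']+c['cy']
E
python3 - <<'E'
from h import *
np.set_printoptions(precision=1,suppress=True)
for c in("side","top"):
    p,d=eyes.camera(c); cv2.imwrite(f"pics/{c}0.png",p); np.save(f"{c}0.npy",d)
    print(c,np.array(eyes.get_calibration(c)['world_from_camera']))
    for n,z in(("fence",26),("fixed_jaw",26),("housing",187),("bar",10),("bar_flower",44),("jaw_post",62),("handle",171),("jig",0)):
        for r in eyes.pinpoint(c,n)[:3]:
            print(c,n,round(r['conf'],2),np.array(r['at']),wz(c,*r['at'],z))
s=manip.state();print(s['tcp_rot'],s['clock'])
E
```

```text
side [[   1.    -0.1    0.2  366. ]
 [  -0.2   -0.6    0.8 -780.8]
 [   0.    -0.8   -0.6  790.1]
 [   0.     0.     0.     1. ]]
side fence 0.97 [354.  315.2] [ 564.9 -169.3   26. ]
side fixed_jaw 0.61 [362.1 299.9] [ 593.1 -131.1   26. ]
side housing 0.66 [339.5 212.1] [563.6 -17.7 187. ]
side housing 0.48 [376.5 244.4] [ 611.4 -133.4  187. ]
side bar 0.92 [347.1 304.2] [ 561.9 -123.3   10. ]
side bar 0.82 [425.7 348.3] [ 689.8 -267.5   10. ]
side bar_flower 0.82 [356.2 290.3] [ 582.4 -117.1   44. ]
side bar_flower 0.8 [428.7 329.5] [ 698.3 -248.3   44. ]
side bar_flower 0.76 [249.2 304.3] [ 350.2 -112.4   44. ]
side jaw_post 0.76 [315.5 296. ] [ 489.  -132.3   62. ]
side handle 0.83 [331. 190.] [568.7  89.2 171. ]
side jig 0.91 [343.1 312.9] [ 549.7 -137.6    0. ]
side jig 0.37 [321.7 178.6] [609.6 395.1   0. ]
top [[   0.    -1.     0.2  282.2]
 [  -1.    -0.     0.   -21.2]
 [  -0.    -0.2   -1.  1519.9]
 [   0.     0.     0.     1. ]]
top fence 0.65 [366.9 240.9] [ 567.4 -155.5   26. ]
top fixed_jaw 0.62 [360.3 231.8] [ 590.9 -139.    26. ]
top fixed_jaw 0.61 [494.1 273.2] [ 486.5 -472.8   26. ]
top fixed_jaw 0.6 [156.2 291.2] [436.8 373.2  26. ]
top housing 0.61 [308.8 227.3] [567.5  -9.4 187. ]
top bar 0.82 [356.  324.9] [ 356.7 -127.2   10. ]
top bar 0.73 [354.  240.7] [ 570.8 -123.9   10. ]
top bar 0.62 [406.6 191.9] [ 700.6 -261.6   10. ]
top bar_flower 0.84 [397.6 183.1] [ 714.3 -233.8   44. ]
top bar_flower 0.82 [347.3 326. ] [ 352.3 -103.6   44. ]
top bar_flower 0.81 [356.5 231.8] [ 587.1 -128.1   44. ]
top jaw_post 0.68 [359.7 265.6] [ 498.7 -133.9   62. ]
top handle 0.68 [367.1 242.1] [ 536.9 -142.9  171. ]
top handle 0.48 [261.7 224.7] [576.6  99.3 171. ]
top jig 0.82 [358.  245.6] [ 559.9 -134.8    0. ]
[[-1.   0.2  0. ]
 [ 0.2  1.   0. ]
 [-0.   0.  -1. ]] 0.9
```

Run:
```python
import cv2,numpy as np
a=cv2.imread("pics/side0.png");b=cv2.imread("pics/top0.png")
cv2.imwrite("pics/s.png",cv2.resize(a[150:390,200:480],None,fx=2.5,fy=2.5))
cv2.imwrite("pics/t.png",cv2.resize(b[150:360,220:480],None,fx=2.8,fy=2.8))
```

```text
(no output)
```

View pics/s.png

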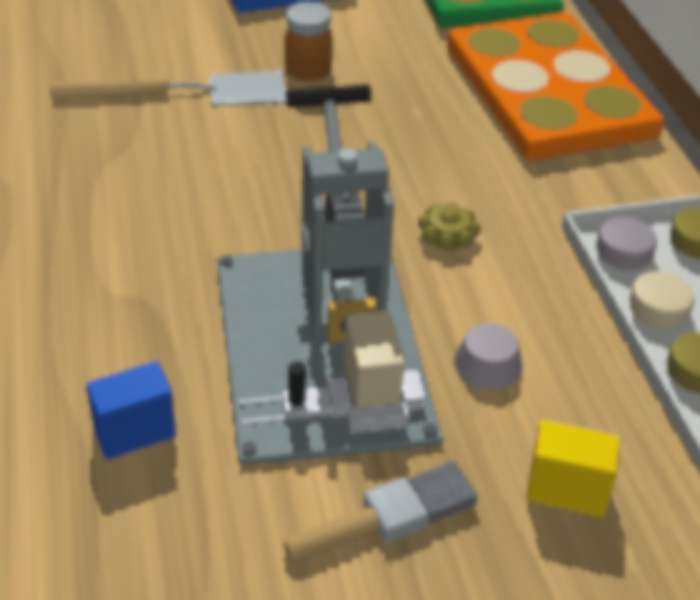

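View pics/t.png

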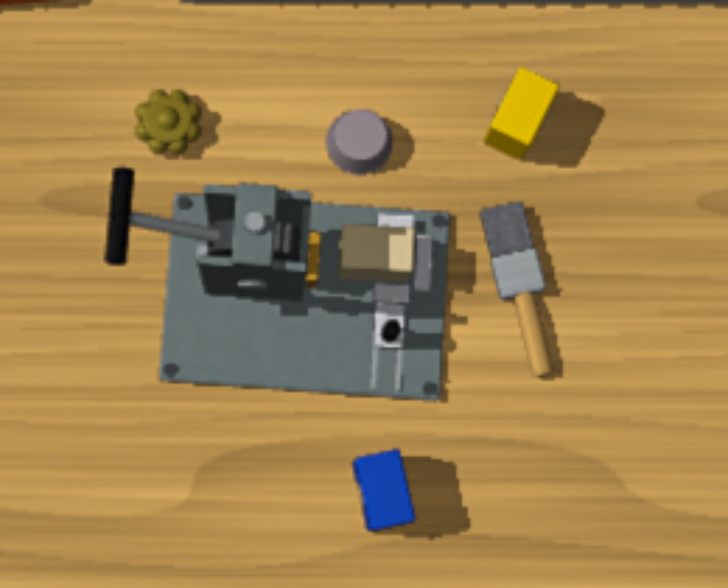

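The top crop shows the beige bar in the jig (full-image pixel about 354,239) with its long side along the jig's y. The look-alikes are the blue block (357,325) and the yellow block (406,190). The bar between the jaws is the one I want. Next I'll measure the jig's pose from depth.

```bash
cat >> h.py <<'E'
def cloud(cam,d):
    c=eyes.get_calibration(cam); v,u=np.mgrid[:480,:640]
    P=np.stack([(u-c['cx'])/c['fx']*d,(v-c['cy'])/c['fy']*d,d,np.ones_like(d)],-1)@np.array(c['world_from_camera']).T
    P=P[...,:3]; P[d==0]=np.nan; return P
def rect(Q): 
    r=cv2.minAreaRect(Q[:,:2].astype(np.float32)); return r
E
python3 - <<'E'
from h import *
np.set_printoptions(precision=1,suppress=True)
for cam in("top","side"):
    P=cloud(cam,np.load(cam+"0.npy")); x,y,z=P[...,0],P[...,1],P[...,2]
    reg=(x>420)&(x<660)&(y>-220)&(y<110)
    print(cam,"table",np.nanmedian(z[(x>300)&(x<420)&(y>0)&(y<100)]))
    for n,lo,hi,r in(("plate",6,14,reg),("bar",64,76,reg&(x>530)&(x<610)&(y<-70)&(y>-170)),("post",56,68,reg&(x>470)&(x<525)&(y<-100)&(y>-170)),("hous",180,195,reg),("handle",160,187,reg&(y>70))):
        m=(r&(z>lo)&(z<hi)).astype(np.uint8)
        k,l,st,ce=cv2.connectedComponentsWithStats(m)
        if k<2: print(n,"none");continue
        i=1+st[1:,4].argmax(); Q=P[l==i]
        print(n,len(Q),np.median(Q,0),rect(Q)); 
        if n=="plate": print(cv2.boxPoints(rect(Q)))
E
```

```text
top table -0.5371461498054941
plate 3173 [502.1 -70.1   9.8] ((532.525390625, -58.95610046386719), (257.7292175292969, 176.5868682861328), 87.14017486572266)
[[ 437.9 -183.3]
 [ 614.3 -192.1]
 [ 627.1   65.3]
 [ 450.8   74.2]]
bar 389 [ 565.7 -122.1   69.4] ((566.2597045898438, -120.98369598388672), (63.816314697265625, 40.67963790893555), 85.67938232421875)
post 32 [ 495.4 -134.2   60.6] ((495.462890625, -133.51722717285156), (12.639081001281738, 15.433070182800293), 85.88993072509766)
hous 54 [564.6 -12.1 184.4] ((564.7314453125, -11.478157997131348), (27.841371536254883, 16.97535514831543), 82.0041732788086)
handle 301 [570.3  96.1 176.5] ((570.5910034179688, 89.21699523925781), (35.95164108276367, 80.21199798583984), 85.71249389648438)
side table -0.14587851359272008
plate 3727 [498.1 -78.3   9.9] ((532.126953125, -58.971343994140625), (258.05377197265625, 175.34898376464844), 85.82929229736328)
[[ 435.3 -181.3]
 [ 610.2 -194. ]
 [ 629.    63.3]
 [ 454.1   76.1]]
bar 436 [ 564.1 -124.9   69.5] ((564.9158935546875, -121.76547241210938), (65.47311401367188, 40.400089263916016), 85.94761657714844)
post 45 [ 494.5 -135.3   60.7] ((494.5904846191406, -134.8472900390625), (15.231767654418945, 13.63222599029541), 56.68960189819336)
hous 56 [561.6 -16.9 185.3] ((559.6790161132812, -16.130449295043945), (27.592506408691406, 18.82809066772461), 53.283180236816406)
handle 293 [569.1  91.9 175.2] ((570.224853515625, 89.32290649414062), (32.90662384033203, 79.9179916381836), 88.22925567626953)
```

```bash
cat >> h.py <<'E'
YAW=np.radians(-3.9); O=np.array([555.0,-138.2]); R2=np.array([[np.cos(YAW),-np.sin(YAW)],[np.sin(YAW),np.cos(YAW)]])
def loc(p): return R2.T@(np.array(p[:2])-O)
def go(jx,jy,z,yawj,start=None):
    "jig xy, z, angle of tool y in jig frame deg -> units"
    s=manip.state(); T=np.array(s['tcp_rot']); p=np.array(s['position'])
    t=np.r_[O+R2@[jx,jy],z]; d=T.T@(t-p)/40
    cur=np.degrees(np.arctan2(T[1,1],T[0,1])); dy=yawj+np.degrees(YAW)-cur; dy=(dy+180)%360-180
    print("shift",d.round(2),"wz",round(-dy/6,2),"cur local",loc(p).round(1),p.round(1),"tooly",round(cur,2),"tz",T[:,2].round(3),"F",np.round(s['force'],1),"open",s['opening'],"gf",s['grasp_force'],"t",s['clock'])
E
python3 -c "
from h import *
go(-58,-0,150,90)
print(loc([495,-134.2]),manip.state()['tcp_rot'])"
```

```text
shift [-12.86 -13.61   2.03] wz -1.51 cur local [-480.6  618.6] [117.6 511.7 231.3] tooly 77.06 tz [ 0.  0. -1.] F [ 0.8 -0.9  0. ] open 85.15583408555081 gf 0.0 t 0.9
[-60.13311789  -0.09018032] [[-9.74607680e-01  2.23919339e-01  1.97142137e-05]
 [ 2.23919339e-01  9.74607678e-01  6.26612404e-05]
 [-5.18256048e-06  6.54845199e-05 -9.99999998e-01]]
```

carry_out([
  [[-0.6,-0.6,0],[0,0,0],50],
  [[-1.2,-1.3,0],[0,0,0],50],
  [[-2.1,-2.2,0],[0,0,0],50],
  [[-3,-3.2,0],[0,0,0],50],
  [[-3.2,-3.4,0],[0,0,0],50],
])

```text
clock: 1.32
position: [212.5, 348.3, 231.4]
tcp_rot: [[-0.975, 0.224, 0.001], [0.224, 0.975, -0.001], [-0.001, -0.0, -1.0]]
force: [1.5, 0.4, 0.2]
opening: 49.9
grasp_force: 0.0
```

carry_out([
  [[-0.7,-0.7,0],[0,0,0],50],
  [[-1.4,-1.4,0],[0,0,0],50],
  [[-2.1,-2.1,0],[0,0,0],50],
  [[-2.8,-2.9,0],[0,0,0],50],
  [[-3.2,-3.4,0],[0,0,0],50],
])

```text
clock: 1.73
position: [307.3, 186.6, 231.5]
tcp_rot: [[-0.974, 0.226, 0.002], [0.226, 0.974, -0.001], [-0.002, -0.0, -1.0]]
force: [0.2, -0.5, -0.3]
opening: 49.9
grasp_force: 0.0
```

carry_out([
  [[-0.7,-0.7,0],[0,0,0],50],
  [[-1.4,-1.4,0],[0,0,0],50],
  [[-2.1,-2.1,0],[0,0,0],50],
  [[-2.8,-2.9,0],[0,0,0],50],
  [[-3.2,-3.4,0],[0,0,0],50],
])

```text
clock: 2.15
position: [401.9, 24.9, 231.3]
tcp_rot: [[-0.974, 0.226, 0.001], [0.226, 0.974, -0.001], [-0.002, -0.001, -1.0]]
force: [0.2, 0.2, 0.1]
opening: 49.9
grasp_force: 0.0
```

carry_out([
  [[-0.7,-0.7,0],[0,0,0],50],
  [[-1.4,-1.4,0],[0,0,0],50],
  [[-2.1,-2.1,0],[0,0,0],50],
  [[-2.8,-2.9,0],[0,0,0],50],
  [[-3.2,-3.4,0],[0,0,0],50],
])

```text
clock: 2.57
position: [496.1, -136.6, 230.7]
tcp_rot: [[-0.974, 0.226, 0.001], [0.226, 0.974, -0.001], [-0.001, -0.001, -1.0]]
force: [0.2, 1.6, 0.1]
opening: 49.7
grasp_force: 0.0
```

carry_out([
  [[0,0,0.7],[0,0,-0.6],50],
  [[0,0,1.5],[0,0,-1.2],50],
  [[0,0,2.3],[0,0,-1.5],50],
  [[0,0,2.5],[0,0,-1.5],50],
  [[0,0,2.5],[0,0,-1.5],50],
])

```text
clock: 2.98
position: [492.2, -132.1, 127.8]
tcp_rot: [[-0.998, 0.07, -0.007], [0.07, 0.998, 0.003], [0.007, 0.002, -1.0]]
force: [-0.5, 0.0, 0.5]
opening: 50.2
grasp_force: 0.0
```

Run:
```python
from h import *
go(-58,0,30,90)
p,d=eyes.camera("side"); np.save("s1.npy",d)
cv2.imwrite("pics/s1.png",cv2.resize(p[220:350,240:430],None,fx=4,fy=4,interpolation=cv2.INTER_CUBIC))
for c in("side","top"):
    if c=="top": eyes.camera(c)
    for n,z in(("jaw_post",62),):
        for r in eyes.pinpoint(c,n)[:2]: print(c,r['conf'],r['at'],loc(wz(c,*r['at'],z)))
# predicted pixel of post top for local x
for jx in(-53,-60): print(jx,px("side",np.r_[O+R2@[jx,0],62]))
```

```text
shift [-0.15 -0.05  2.44] wz -0.02 cur local [-63.1   1.8] [ 492.2 -132.1  127.8] tooly 86.0 tz [-0.007  0.003 -1.   ] F [-0.5  0.   0.5] open 50.21947688705754 gf 0.0 t 2.9833
side 0.87 [317.1, 294.8] [-62.4496724    4.30149193]
-53 (np.float64(321.8112840164278), np.float64(295.8953079040428))
-60 (np.float64(318.509810518266), np.float64(296.2071823257643))
```

View pics/s1.png

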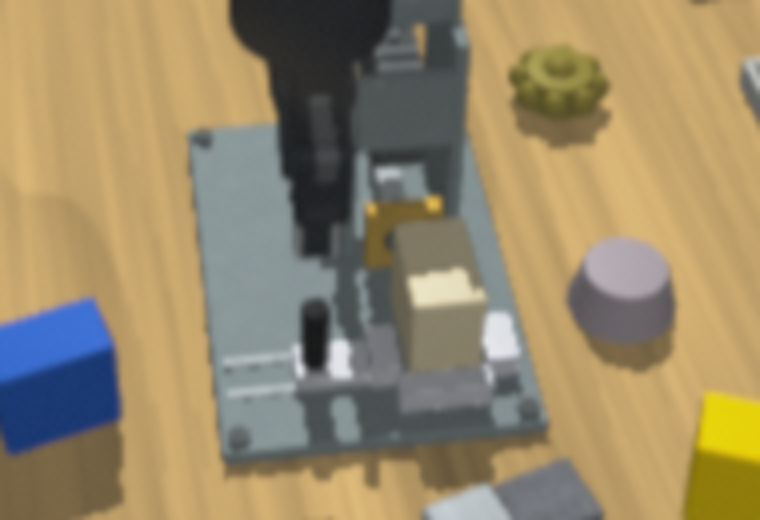

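carry_out([
  [[-0.1,-0.05,0.8],[0,0,0],50],
  [[-0.1,-0.05,1.6],[0,0,0],50],
  [[-0.1,-0.05,2.2],[0,0,0],50],
  [[-0.1,-0.05,2.4],[0,0,0],50],
  [[-0.1,-0.05,2.4],[0,0,0],50],
], grip_force=30)

```text
clock: 3.6
position: [497.7, -134.9, 34.5]
tcp_rot: [[-0.998, 0.069, -0.002], [0.069, 0.998, 0.001], [0.002, 0.001, -1.0]]
force: [-0.3, 0.4, 0.0]
opening: 50.0
grasp_force: 0.0
```

carry_out([
  [[0,0,0],[0,0,0],5],
  [[0,0,0],[0,0,0],5],
  [[0,0,0],[0,0,0],5],
  [[0,0,0],[0,0,0],5],
  [[0,0,0],[0,0,0],5],
], grip_force=30)

```text
clock: 4.02
position: [501.0, -133.8, 38.5]
tcp_rot: [[-0.998, 0.067, 0.006], [0.067, 0.998, 0.004], [-0.006, 0.004, -1.0]]
force: [0.3, 5.9, 4.6]
opening: 14.9
grasp_force: 29.4
```

carry_out([
  [[0.2,0,0],[0,0,0],5],
  [[0.4,0,0],[0,0,0],5],
  [[0.6,0,0],[0,0,0],5],
  [[0.8,0,0],[0,0,0],5],
  [[0.9,0,0],[0,0,0],5],
])

```text
clock: 4.43
position: [465.7, -131.4, 38.5]
tcp_rot: [[-0.998, 0.067, 0.008], [0.067, 0.998, 0.003], [-0.008, 0.004, -1.0]]
force: [4.3, 6.2, 0.9]
opening: 14.6
grasp_force: 29.7
```

```bash
python3 -c "
from h import *
go(-95,0,120,90)"
```

```text
shift [ 0.12 -0.01 -2.04] wz 0.01 cur local [-89.5   0.7] [ 465.7 -131.4   38.5] tooly 86.14 tz [ 0.008  0.003 -1.   ] F [4.3 6.2 0.9] open 14.608859221771944 gf 29.679321348667145 t 4.4333
```

carry_out([
  [[0.1,0,0],[0,0,0],5],
  [[0.2,0,0],[0,0,0],5],
  [[0.22,0,0],[0,0,0],5],
])

```text
clock: 4.68
position: [462.6, -131.2, 38.7]
tcp_rot: [[-0.998, 0.067, 0.02], [0.067, 0.998, 0.004], [-0.02, 0.005, -1.0]]
force: [17.0, 5.7, -9.4]
opening: 14.8
grasp_force: 29.8
```

carry_out([
  [[0,0,0],[0,0,0],40],
  [[0,0,0],[0,0,0],40],
  [[0,0,0],[0,0,0],40],
])

```text
clock: 4.93
position: [454.5, -132.8, 36.7]
tcp_rot: [[-0.998, 0.069, 0.001], [0.069, 0.998, -0.001], [-0.001, -0.001, -1.0]]
force: [-0.7, 0.1, -0.2]
opening: 40.1
grasp_force: 0.0
```

carry_out([
  [[0,0,-0.7],[0,0,0],50],
  [[0,0,-1.5],[0,0,0],60],
  [[0,0,-2.3],[0,0,0],66],
  [[0,0,-2.5],[0,0,0],66],
  [[0,0,-2.5],[0,0,0],66],
])

```text
clock: 5.35
position: [456.3, -133.8, 139.7]
tcp_rot: [[-0.998, 0.069, 0.007], [0.069, 0.998, -0.004], [-0.007, -0.003, -1.0]]
force: [0.3, -0.5, 0.0]
opening: 65.9
grasp_force: 0.0
```

Run:
```python
from h import *
go(10,17.5,110,180)
for cam in("top","side"):
    p,d=eyes.camera(cam); P=cloud(cam,d); x,y,z=P[...,0],P[...,1],P[...,2]
    for n,lo,hi,r in(("bar",64,76,(x>530)&(x<610)&(y<-70)&(y>-170)),("post",56,68,(x>430)&(x<500)&(y<-100)&(y>-170))):
        m=(r&(z>lo)&(z<hi)).astype(np.uint8); k,l,st,ce=cv2.connectedComponentsWithStats(m)
        if k>1:
            Q=P[l==1+st[1:,4].argmax()]; q=rect(Q); print(cam,n,len(Q),loc(q[0]),q)
```

```text
shift [-2.71  0.5   0.76] wz -15.01 cur local [-98.8  -2.3] [ 456.3 -133.8  139.7] tooly 86.04 tz [ 0.007 -0.004 -1.   ] F [ 0.3 -0.5  0. ] open 65.88699728266481 gf 0.0 t 5.35
top bar 219 [ 9.90660616 28.83175658] ((566.8446655273438, -110.10881042480469), (42.030914306640625, 40.73124694824219), 85.06343841552734)
side bar 435 [ 9.01154185 17.25363408] ((565.1641845703125, -121.5992431640625), (66.62506866455078, 40.2119026184082), 86.40928649902344)
side post 45 [-98.61522392  -0.91865014] ((456.5506591796875, -132.4091796875), (15.054583549499512, 14.49050521850586), 70.69928741455078)
```

carry_out([
  [[0,0,0],[0,0,-1],66],
  [[0,0,0],[0,0,-2],66],
  [[0,0,0],[0,0,-3],66],
  [[0,0,0],[0,0,-4],66],
  [[0,0,0],[0,0,-5],66],
])

```text
clock: 5.87
position: [452.2, -131.7, 132.5]
tcp_rot: [[-0.896, -0.444, -0.005], [-0.444, 0.896, 0.002], [0.003, 0.004, -1.0]]
force: [-0.3, -0.7, 0.5]
opening: 65.8
grasp_force: 0.0
```

carry_out([
  [[0,0,0],[0,0,-1],66],
  [[0,0,0],[0,0,-2],66],
  [[0,0,0],[0,0,-3],66],
  [[0,0,0],[0,0,-4],66],
  [[0,0,0],[0,0,-5],66],
])

```text
clock: 6.28
position: [452.2, -131.7, 132.5]
tcp_rot: [[-0.554, -0.832, -0.005], [-0.832, 0.554, 0.002], [0.001, 0.005, -1.0]]
force: [-0.8, -0.3, -0.4]
opening: 65.9
grasp_force: 0.0
```

carry_out([
  [[0,0,0],[0,0,-1],66],
  [[0,0,0],[0,0,-2],66],
  [[0,0,0],[0,0,-3],66],
  [[0,0,0],[0,0,-4],66],
  [[0,0,0],[0,0,-5],66],
])

```text
clock: 6.7
position: [452.1, -131.7, 132.4]
tcp_rot: [[-0.064, -0.998, -0.005], [-0.998, 0.064, 0.002], [-0.002, 0.005, -1.0]]
force: [-0.3, 0.5, 0.4]
opening: 65.9
grasp_force: 0.0
```

```bash
python3 -c "
from h import *
go(9.7,17,110,180)"
```

```text
shift [-0.42 -2.82  0.55] wz 0.04 cur local [-103.1   -0.5] [ 452.1 -131.7  132.4] tooly 176.35 tz [-0.005  0.002 -1.   ] F [-0.3  0.5  0.4] open 65.92192880570128 gf 0.0 t 6.7
```

carry_out([
  [[-0.1,-0.8,0],[0,0,0.05],66],
  [[-0.3,-1.6,0],[0,0,0.05],66],
  [[-0.4,-2.4,0],[0,0,0.05],66],
  [[-0.42,-2.8,0],[0,0,0.05],66],
  [[-0.42,-2.82,0],[0,0,0.05],66],
])

```text
clock: 7.12
position: [568.6, -122.7, 131.7]
tcp_rot: [[-0.073, -0.997, -0.004], [-0.997, 0.073, 0.001], [-0.001, 0.004, -1.0]]
force: [-0.4, 0.3, -0.6]
opening: 66.6
grasp_force: 0.0
```

carry_out([
  [[0,0,0.4],[0,0,0],66],
  [[0,0,0.5],[0,0,0],66],
  [[0,0,0.5],[0,0,0],66],
])

```text
clock: 7.37
position: [564.4, -122.6, 111.6]
tcp_rot: [[-0.074, -0.997, -0.007], [-0.997, 0.074, 0.002], [-0.002, 0.008, -1.0]]
force: [-0.4, 0.3, 0.4]
opening: 66.2
grasp_force: 0.0
```

```bash
python3 -c "
from h import *
go(9.7,17,34,180)
p,d=eyes.camera('side')
cv2.imwrite('pics/s2.png',cv2.resize(p[200:350,260:430],None,fx=4,fy=4,interpolation=cv2.INTER_CUBIC))
"
```

```text
shift [-0.02 -0.05  1.94] wz -0.06 cur local [ 8.3 16.2] [ 564.4 -122.6  111.6] tooly 175.74 tz [-0.007  0.002 -1.   ] F [-0.4  0.3  0.4] open 66.16554152972087 gf 0.0 t 7.3667
```

View pics/s2.png

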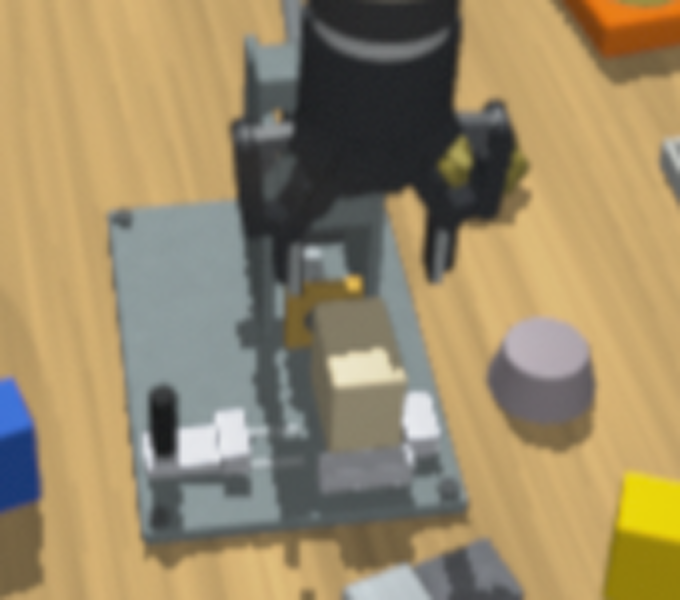

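The jaw is now open, with its post at crop (163,390). The gripper straddles the beige bar, whose top is at crop (350,340). Descending and gripping.

carry_out([
  [[0,0,0.6],[0,0,0],66],
  [[0,0,1.2],[0,0,0],66],
  [[0,0,1.7],[0,0,0],66],
  [[0,0,1.95],[0,0,0],66],
  [[0,0,1.95],[0,0,0],66],
])

```text
clock: 7.83
position: [564.7, -122.6, 34.4]
tcp_rot: [[-0.074, -0.997, -0.006], [-0.997, 0.074, 0.002], [-0.001, 0.006, -1.0]]
force: [0.1, 0.2, -0.2]
opening: 65.8
grasp_force: 0.0
```

carry_out([
  [[0,0,0],[0,0,0],48],
  [[0,0,0],[0,0,0],30],
  [[0,0,0],[0,0,0],30],
  [[0,0,0],[0,0,0],30],
  [[0,0,0],[0,0,0],30],
], grip_force=30)

```text
clock: 8.25
position: [568.2, -123.7, 39.4]
tcp_rot: [[-0.074, -0.997, 0.002], [-0.997, 0.074, -0.001], [0.001, -0.002, -1.0]]
force: [-3.6, -0.0, 5.6]
opening: 39.7
grasp_force: 33.4
```

```bash
python3 -c "
from h import *
go(0,0,84,180)"
```

```text
shift [ 0.39  0.3  -1.11] wz -0.06 cur local [12.2 15.3] [ 568.2 -123.7   39.4] tooly 175.76 tz [ 0.002 -0.001 -1.   ] F [-3.6 -0.   5.6] open 39.7105909308541 gf 33.42069089412689 t 8.25
```

carry_out([
  [[0,0,-0.3],[0,0,0],30],
  [[0,0,-0.6],[0,0,0],30],
  [[0,0,-0.9],[0,0,0],30],
  [[0,0,-1.2],[0,0,0],30],
  [[0.2,0,-1.3],[0,0,0],30],
])

```text
clock: 8.67
position: [569.1, -131.0, 93.0]
tcp_rot: [[-0.072, -0.997, 0.005], [-0.997, 0.072, -0.001], [0.0, -0.005, -1.0]]
force: [0.6, -0.3, -0.6]
opening: 39.4
grasp_force: 32.4
```

carry_out([
  [[0.2,0.1,0],[0,0,0],30],
  [[0.4,0.25,0],[0,0,0],30],
  [[0.4,0.4,0],[0,0,0],30],
  [[0.4,0.4,0],[0,0,0],30],
])

```text
clock: 9.0
position: [547.5, -146.4, 88.1]
tcp_rot: [[-0.076, -0.997, -0.003], [-0.997, 0.076, 0.001], [-0.001, 0.003, -1.0]]
force: [0.3, -0.5, -1.1]
opening: 39.2
grasp_force: 32.4
```

Run:
```python
from h import *
go(-3,3,84,180)
p,d=eyes.camera("side")
cv2.imwrite('pics/s3.png',cv2.resize(p[200:350,260:430],None,fx=4,fy=4,interpolation=cv2.INTER_CUBIC))
```

```text
shift [-0.29 -0.1   0.1 ] wz -0.07 cur local [-6.9 -8.7] [ 547.5 -146.4   88.1] tooly 175.66 tz [-0.003  0.001 -1.   ] F [ 0.3 -0.5 -1.1] open 39.23870715958342 gf 32.43446409702301 t 9.0
```

View pics/s3.png

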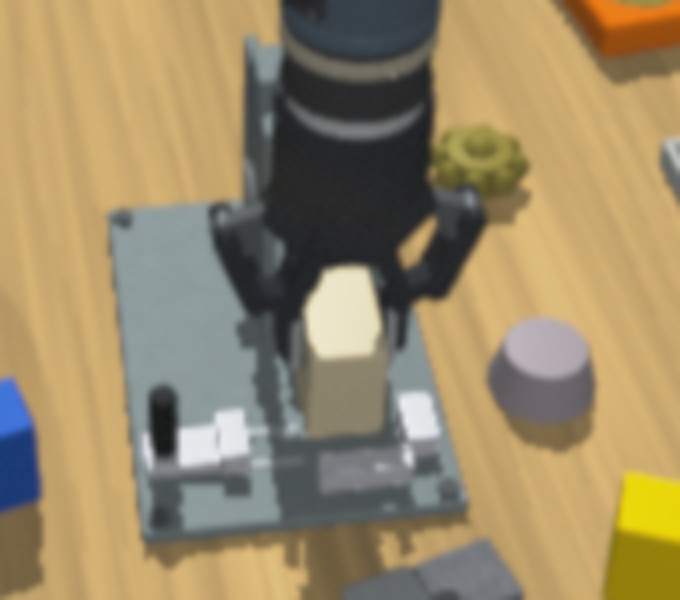

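The bar is lifted upright between the fingers, at crop (345,350). Now I'll rotate it a quarter turn clockwise.

carry_out([
  [[0,0,0],[0,0,1],30],
  [[0,0,0],[0,0,2],30],
  [[0,0,0],[0,0,3],30],
  [[0,0,0],[0,0,4],30],
  [[0,0,0],[0,0,5],30],
])

```text
clock: 9.47
position: [549.4, -145.6, 88.5]
tcp_rot: [[-0.567, -0.824, -0.001], [-0.824, 0.567, 0.001], [-0.0, 0.001, -1.0]]
force: [0.7, -0.2, -0.6]
opening: 39.3
grasp_force: 32.5
```

carry_out([
  [[0,0,0],[0,0,1],30],
  [[0,0,0],[0,0,2],30],
  [[0,0,0],[0,0,3],30],
  [[0,0,0],[0,0,4],30],
  [[0,0,0],[0,0,5],30],
])

```text
clock: 9.88
position: [549.4, -145.6, 88.5]
tcp_rot: [[-0.903, -0.43, -0.001], [-0.43, 0.903, 0.001], [0.001, 0.001, -1.0]]
force: [0.3, -0.4, -1.8]
opening: 39.9
grasp_force: 32.5
```

carry_out([
  [[0,0,0],[0,0,1],30],
  [[0,0,0],[0,0,2],30],
  [[0,0,0],[0,0,3],30],
  [[0,0,0],[0,0,4],30],
  [[0,0,0],[0,0,5],30],
])

```text
clock: 10.3
position: [549.4, -145.6, 88.5]
tcp_rot: [[-0.997, 0.079, -0.001], [0.079, 0.997, 0.001], [0.001, 0.001, -1.0]]
force: [1.3, 0.3, -0.9]
opening: 39.8
grasp_force: 32.5
```

carry_out([
  [[0,0,0],[0,0,0],30],
  [[0,0,0],[0,0,0],30],
])

```text
clock: 10.47
position: [549.5, -145.7, 88.7]
tcp_rot: [[-0.997, 0.071, -0.001], [0.071, 0.997, 0.001], [0.001, 0.001, -1.0]]
force: [-0.1, 0.4, -1.2]
opening: 39.5
grasp_force: 32.5
```

Run:
```python
from h import *
go(-4,4,60,90)
for cam in("top","side"):
    p,d=eyes.camera(cam); P=cloud(cam,d); x,y,z=P[...,0],P[...,1],P[...,2]
    r=(x>500)&(x<610)&(y<-70)&(y>-210)&(z>114)&(z<126)
    k,l,st,ce=cv2.connectedComponentsWithStats(r.astype(np.uint8))
    if k>1:
        Q=P[l==1+st[1:,4].argmax()]; q=rect(Q); print(cam,len(Q),np.median(Q[:,2]),loc(q[0]),q)
```

```text
shift [-0.02  0.3   0.72] wz -0.03 cur local [-5.  -7.9] [ 549.5 -145.7   88.7] tooly 85.93 tz [-0.001  0.001 -1.   ] F [-0.1  0.4 -1.2] open 39.49999084139015 gf 32.49327778816223 t 10.4667
side 173 118.92828910360925 [-21.38996619 -17.49102782] ((532.4699096679688, -154.1956787109375), (28.778980255126953, 59.314247131347656), 13.390178680419922)
```

carry_out([
  [[0.05,0.2,0],[0,0,0],30],
  [[0.05,0.3,0.2],[0,0,0],30],
  [[0.05,0.3,0.6],[0,0,0],30],
  [[0.05,0.3,1.0],[0,0,0],30],
  [[0.05,0.3,1.1],[0,0,0],30],
])

```text
clock: 10.98
position: [546.5, -132.4, 41.9]
tcp_rot: [[-0.997, 0.073, -0.005], [0.073, 0.997, 0.002], [0.005, 0.002, -1.0]]
force: [-1.1, 0.7, -1.2]
opening: 39.7
grasp_force: 32.5
```

carry_out([
  [[0,0,0.05],[0,0,0],30],
  [[0,0,0.1],[0,0,0],30],
  [[0,0,0.1],[0,0,0],30],
])

```text
clock: 11.23
position: [549.0, -133.9, 41.6]
tcp_rot: [[-0.997, 0.074, 0.001], [0.074, 0.997, -0.0], [-0.001, -0.0, -1.0]]
force: [0.2, -0.4, -1.0]
opening: 39.5
grasp_force: 32.5
```

Run:
```python
from h import *
go(-7,4,39.5,90)
p,d=eyes.camera("side")
cv2.imwrite('pics/s4.png',cv2.resize(p[200:350,260:430],None,fx=4,fy=4,interpolation=cv2.INTER_CUBIC))
```

```text
shift [0.02 0.   0.05] wz -0.05 cur local [-6.2  3.9] [ 549.  -133.9   41.6] tooly 85.78 tz [ 0.001 -0.    -1.   ] F [ 0.2 -0.4 -1. ] open 39.5106743230691 gf 32.45664417743683 t 11.2333
```

View pics/s4.png

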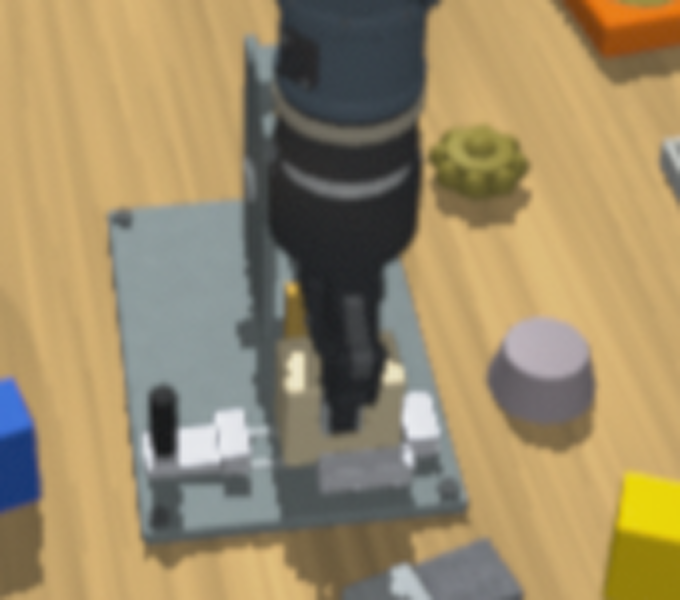

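The bar is turned, with its flower side under the near finger at crop (345,390), just behind the fence. Lowering it gently.

carry_out([
  [[0.02,0,0.03],[0,0,-0.05],30],
  [[0.02,0,0.06],[0,0,-0.05],30],
  [[0.02,0,0.06],[0,0,-0.05],30],
])

```text
clock: 11.53
position: [548.4, -134.1, 39.5]
tcp_rot: [[-0.998, 0.069, 0.001], [0.069, 0.998, -0.0], [-0.001, -0.0, -1.0]]
force: [1.1, -0.5, -0.6]
opening: 39.4
grasp_force: 32.5
```

carry_out([
  [[0,0,0.03],[0,0,0],30],
  [[0,0,0.03],[0,0,0],30],
])

```text
clock: 11.7
position: [548.5, -134.1, 39.4]
tcp_rot: [[-0.998, 0.069, 0.001], [0.069, 0.998, -0.001], [-0.002, -0.001, -1.0]]
force: [-2.3, 0.6, 4.6]
opening: 39.6
grasp_force: 33.0
```

carry_out([
  [[0,-0.04,0],[0,0,0],30],
  [[0,-0.08,0],[0,0,0],30],
  [[0,-0.08,0],[0,0,0],30],
])

```text
clock: 11.95
position: [548.9, -136.7, 39.4]
tcp_rot: [[-0.998, 0.068, 0.003], [0.068, 0.998, 0.001], [-0.003, 0.001, -1.0]]
force: [-0.1, 2.9, 5.4]
opening: 39.8
grasp_force: 33.2
```

carry_out([
  [[0,-0.03,0],[0,0,0],30],
  [[0,-0.03,0],[0,0,0],30],
])

```text
clock: 12.12
position: [549.0, -137.3, 39.5]
tcp_rot: [[-0.998, 0.068, 0.003], [0.068, 0.998, 0.002], [-0.003, 0.003, -1.0]]
force: [-0.7, 3.9, 5.5]
opening: 39.5
grasp_force: 33.4
```

carry_out([
  [[0,-0.03,0],[0,0,0],30],
  [[0,-0.03,0],[0,0,0],30],
])

```text
clock: 12.28
position: [549.0, -137.4, 39.5]
tcp_rot: [[-0.998, 0.067, 0.004], [0.067, 0.998, 0.005], [-0.003, 0.005, -1.0]]
force: [-0.1, 5.3, 7.7]
opening: 39.4
grasp_force: 33.5
```

carry_out([
  [[0,0,0],[0,0,0],56],
  [[0,0,0],[0,0,0],56],
  [[0,0,0],[0,0,0],56],
])

```text
clock: 12.53
position: [547.4, -139.9, 37.4]
tcp_rot: [[-0.998, 0.069, -0.0], [0.069, 0.998, -0.001], [0.0, -0.001, -1.0]]
force: [-0.0, 0.6, 0.0]
opening: 56.0
grasp_force: 0.0
```

carry_out([
  [[0,0.05,-0.4],[0,0,0],56],
  [[0,0.05,-1],[0,0,0],56],
  [[0,0.05,-1.8],[0,0,0],50],
  [[0,0.05,-2.2],[0,0,0],50],
  [[0,0.05,-2.2],[0,0,0],50],
])

```text
clock: 12.95
position: [550.7, -139.1, 130.9]
tcp_rot: [[-0.998, 0.069, 0.008], [0.069, 0.998, -0.004], [-0.009, -0.003, -1.0]]
force: [0.1, 0.4, 0.1]
opening: 50.1
grasp_force: 0.0
```

```bash
python3 -c "
from h import *
go(-98,-1,125,90)"
```

```text
shift [2.34 0.   0.13] wz -0.01 cur local [-4.3 -1.2] [ 550.7 -139.1  130.9] tooly 86.04 tz [ 0.008 -0.004 -1.   ] F [0.1 0.4 0.1] open 50.123881062762784 gf 0.0 t 12.95
```

carry_out([
  [[0.8,0,0],[0,0,0],50],
  [[1.6,0,0],[0,0,0],50],
  [[2.2,0,0],[0,0,0],50],
  [[2.3,0,0],[0,0,0],50],
  [[2.3,0,0],[0,0,0],50],
])

```text
clock: 13.37
position: [454.2, -131.0, 124.4]
tcp_rot: [[-0.998, 0.07, -0.002], [0.07, 0.998, 0.001], [0.002, 0.0, -1.0]]
force: [0.4, -0.5, -0.8]
opening: 50.1
grasp_force: 0.0
```

carry_out([
  [[0,0,0.7],[0,0,0],50],
  [[0,0,1.4],[0,0,0],50],
  [[0,0,2.0],[0,0,0],50],
  [[0,0,2.3],[0,0,0],50],
  [[0,0,2.3],[0,0,0],50],
])

```text
clock: 13.78
position: [453.6, -130.1, 29.3]
tcp_rot: [[-0.998, 0.069, -0.007], [0.069, 0.998, 0.003], [0.007, 0.002, -1.0]]
force: [-0.5, 1.5, -0.3]
opening: 50.0
grasp_force: 0.0
```

Run:
```python
from h import *
go(-98,-0,36,90)
for cam in("side","top"):
    p,d=eyes.camera(cam); P=cloud(cam,d); x,y,z=P[...,0],P[...,1],P[...,2]
    r=(x>500)&(x<610)&(y<-70)&(y>-210)&(z>64)&(z<76)
    k,l,st,ce=cv2.connectedComponentsWithStats(r.astype(np.uint8))
    if k>1:
        Q=P[l==1+st[1:,4].argmax()]; q=rect(Q); print(cam,len(Q),np.median(Q[:,2]),loc(q[0]),q)
    if cam=="side": cv2.imwrite('pics/s5.png',cv2.resize(p[200:350,260:430],None,fx=4,fy=4,interpolation=cv2.INTER_CUBIC))
```

```text
shift [-0.09 -0.03 -0.17] wz -0.01 cur local [-101.7    1.2] [ 453.6 -130.1   29.3] tooly 86.06 tz [-0.007  0.003 -1.   ] F [-0.5  1.5 -0.3] open 49.96419177765923 gf 0.0 t 13.7833
side 467 69.6125681750027 [-3.86980961 -0.07884596] ((551.1337890625, -138.0154571533203), (43.751060485839844, 64.28707122802734), 84.63709259033203)
top 30 69.00987445275132 [19.02915956 16.70482491] ((575.1212768554688, -122.82813262939453), (10.323654174804688, 24.8099422454834), 66.08242797851562)
```

View pics/s5.png

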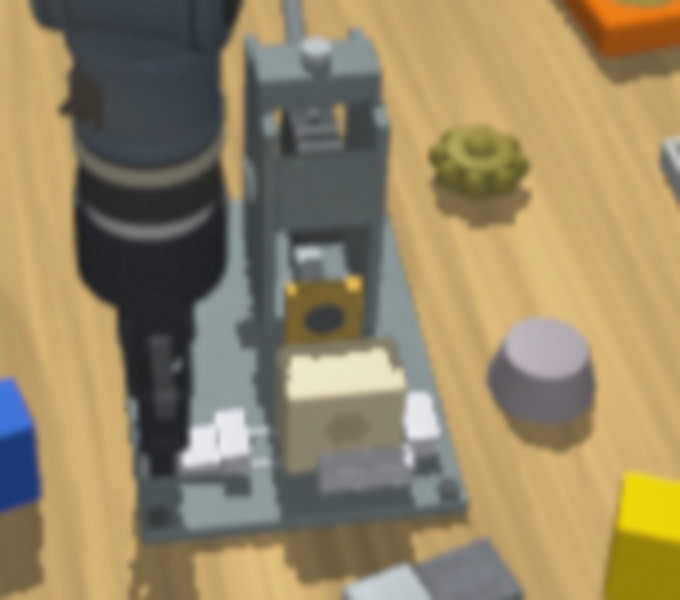

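The bar stands behind the fence with its flower facing the fence at crop (347,428). Gripping the post and closing the jaw.

carry_out([
  [[-0.05,0,-0.1],[0,0,0],30],
  [[-0.05,0,-0.1],[0,0,0],5],
  [[-0.05,0,-0.1],[0,0,0],5],
  [[-0.05,0,-0.1],[0,0,0],5],
  [[-0.05,0,-0.1],[0,0,0],5],
], grip_force=30)

```text
clock: 14.3
position: [460.1, -131.0, 40.0]
tcp_rot: [[-0.998, 0.068, 0.005], [0.068, 0.998, 0.001], [-0.005, 0.001, -1.0]]
force: [1.9, 3.4, 6.4]
opening: 14.4
grasp_force: 29.5
```

carry_out([
  [[-0.1,0,0],[0,0,0],5],
  [[-0.2,0,0],[0,0,0],5],
  [[-0.3,0,0],[0,0,0],5],
  [[-0.35,0,0],[0,0,0],5],
  [[-0.35,0,0],[0,0,0],5],
])

```text
clock: 14.72
position: [473.1, -131.9, 40.0]
tcp_rot: [[-0.998, 0.068, 0.003], [0.068, 0.998, 0.001], [-0.002, 0.001, -1.0]]
force: [-0.0, 3.3, 7.3]
opening: 14.6
grasp_force: 29.7
```

carry_out([
  [[-0.05,0,0],[0,0,0],5],
  [[-0.1,0,0],[0,0,0],5],
  [[-0.1,0,0],[0,0,0],5],
])

```text
clock: 14.97
position: [476.9, -132.1, 40.0]
tcp_rot: [[-0.998, 0.068, 0.002], [0.068, 0.998, 0.001], [-0.002, 0.001, -1.0]]
force: [-1.5, 2.7, 7.9]
opening: 15.1
grasp_force: 29.7
```

carry_out([
  [[-0.04,0,0],[0,0,0],5],
  [[-0.04,0,0],[0,0,0],5],
])

```text
clock: 15.13
position: [478.3, -132.2, 40.0]
tcp_rot: [[-0.998, 0.068, 0.002], [0.068, 0.998, 0.001], [-0.002, 0.001, -1.0]]
force: [-2.3, 3.8, 8.9]
opening: 14.8
grasp_force: 29.8
```

carry_out([
  [[-0.04,0,0],[0,0,0],5],
  [[-0.04,0,0],[0,0,0],5],
])

```text
clock: 15.3
position: [479.6, -132.3, 40.0]
tcp_rot: [[-0.998, 0.068, 0.001], [0.068, 0.998, 0.001], [-0.001, 0.001, -1.0]]
force: [-3.5, 2.7, 9.0]
opening: 14.7
grasp_force: 29.8
```

carry_out([
  [[-0.04,0,0],[0,0,0],5],
  [[-0.04,0,0],[0,0,0],5],
])

```text
clock: 15.47
position: [481.1, -132.4, 40.0]
tcp_rot: [[-0.998, 0.068, 0.001], [0.068, 0.998, 0.001], [-0.001, 0.001, -1.0]]
force: [-2.6, 4.5, 9.7]
opening: 14.8
grasp_force: 29.8
```

carry_out([
  [[-0.03,0,0],[0,0,0],5],
  [[-0.03,0,0],[0,0,0],5],
])

```text
clock: 15.63
position: [481.1, -132.4, 40.0]
tcp_rot: [[-0.998, 0.068, -0.001], [0.068, 0.998, 0.001], [0.001, 0.001, -1.0]]
force: [-5.6, 4.1, 11.3]
opening: 14.8
grasp_force: 30.1
```

carry_out([
  [[-0.03,0,0],[0,0,0],5],
  [[-0.03,0,0],[0,0,0],5],
])

```text
clock: 15.8
position: [481.2, -132.4, 40.0]
tcp_rot: [[-0.998, 0.069, -0.004], [0.069, 0.998, 0.001], [0.004, 0.0, -1.0]]
force: [-7.7, 4.1, 13.3]
opening: 14.7
grasp_force: 30.3
```

carry_out([
  [[-0.03,0,0],[0,0,0],5],
  [[-0.03,0,0],[0,0,0],5],
])

```text
clock: 15.97
position: [481.1, -132.4, 39.9]
tcp_rot: [[-0.998, 0.069, -0.006], [0.069, 0.998, 0.001], [0.006, 0.0, -1.0]]
force: [-11.5, 3.9, 15.9]
opening: 14.6
grasp_force: 30.5
```

carry_out([
  [[0,0,0],[0,0,0],40],
  [[0,0,0],[0,0,0],40],
  [[0,0,0],[0,0,0],40],
])

```text
clock: 16.22
position: [484.7, -133.6, 37.9]
tcp_rot: [[-0.998, 0.069, 0.001], [0.069, 0.998, -0.001], [-0.001, -0.001, -1.0]]
force: [0.2, -0.2, -0.6]
opening: 40.1
grasp_force: 0.0
```

carry_out([
  [[0,0,-0.8],[0,0,0],40],
  [[0,0,-1.7],[0,0,0],40],
  [[0,0,-2.6],[0,0,0],40],
  [[0.4,0,-3.5],[0,0,0],40],
  [[1,0,-4.3],[0,0,0],20],
])

```text
clock: 16.63
position: [445.5, -130.9, 211.6]
tcp_rot: [[-0.998, 0.068, 0.002], [0.068, 0.998, -0.001], [-0.002, -0.001, -1.0]]
force: [-0.0, -0.5, 1.0]
opening: 29.2
grasp_force: 0.0
```

carry_out([
  [[0.3,0,-0.8],[0,0,0],0],
  [[0.3,0,-0.8],[0,0,0],0],
])

```text
clock: 16.8
position: [433.7, -130.9, 249.7]
tcp_rot: [[-0.998, 0.069, 0.011], [0.069, 0.998, -0.006], [-0.011, -0.005, -1.0]]
force: [1.6, 0.2, 0.8]
opening: 4.2
grasp_force: 0.0
```

Run:
```python
from h import *
go(0,238,230,90)
for cam in("side","top"):
    p,d=eyes.camera(cam); P=cloud(cam,d); x,y,z=P[...,0],P[...,1],P[...,2]
    for n,lo,hi,r in(("bar",64,76,(x>500)&(x<610)&(y<-70)&(y>-210)),("handle",160,187,(x>500)&(x<640)&(y>70)&(y<125)),("post",56,68,(x>440)&(x<505)&(y<-100)&(y>-170))):
        k,l,st,ce=cv2.connectedComponentsWithStats((r&(z>lo)&(z<hi)).astype(np.uint8))
        if k>1:
            Q=P[l==1+st[1:,4].argmax()]; q=rect(Q); print(cam,n,len(Q),np.percentile(Q[:,2],90),loc(q[0]),q)
    if cam=="side": cv2.imwrite('pics/s6.png',cv2.resize(p[200:350,260:430],None,fx=4,fy=4,interpolation=cv2.INTER_CUBIC))
```

```text
shift [-3.02  5.98  0.49] wz -0.01 cur local [-121.5   -1. ] [ 433.7 -130.9  249.7] tooly 86.02 tz [ 0.011 -0.006 -1.   ] F [1.6 0.2 0.8] open 4.225001587906871 gf 0.0 t 16.8
side bar 458 71.28336651799371 [-0.80262673 -0.25684277] ((554.1817626953125, -138.4016571044922), (42.18989181518555, 64.16148376464844), 84.04276275634766)
side handle 295 179.50932899122054 [ -0.70402446 226.2701952 ] ((569.6874389648438, 87.59410095214844), (32.15558624267578, 79.5995864868164), 85.79939270019531)
side post 41 63.056481960289716 [-78.07628461  -0.70437378] ((477.0566101074219, -133.5923614501953), (13.856415748596191, 12.651673316955566), 79.9691162109375)
top bar 120 72.65696167119391 [2.40071463 9.8018161 ] ((558.0618286132812, -128.58416748046875), (21.960115432739258, 60.2130241394043), 84.4244155883789)
top handle 302 180.96608924904837 [ -0.49113218 228.88070142] ((570.077392578125, 90.18408203125), (33.861637115478516, 79.52105712890625), 85.16673278808594)
```

View pics/s6.png

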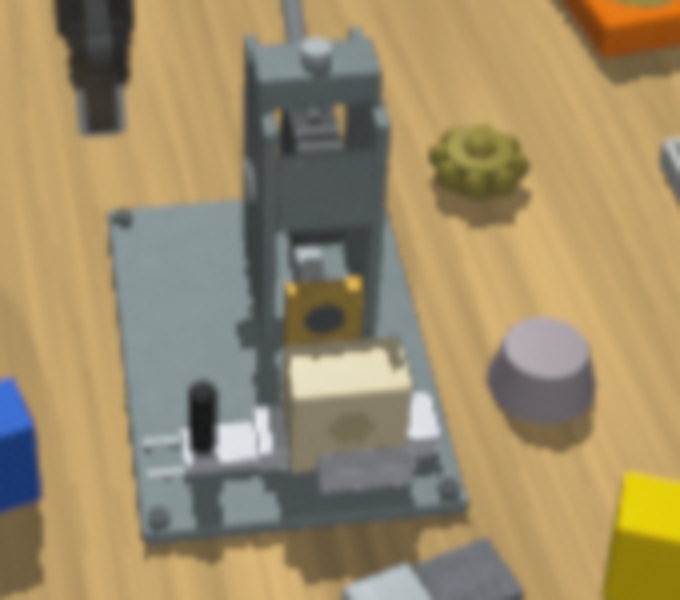

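The bar is square between the jaws: post at crop (203,385), flower at (350,428) facing the fence. Now the lever.

carry_out([
  [[0,0.8,0],[0,0,0],0],
  [[0,1.7,0],[0,0,0],0],
  [[0,2.6,0],[0,0,0],0],
  [[0,3.5,0],[0,0,0],0],
  [[0,4,0],[0,0,0],0],
])

```text
clock: 17.32
position: [442.8, 33.1, 239.4]
tcp_rot: [[-0.998, 0.066, -0.003], [0.066, 0.998, 0.002], [0.003, 0.001, -1.0]]
force: [0.6, 0.2, -0.2]
opening: 0.5
grasp_force: 0.0
```

carry_out([
  [[-0.3,0.7,0],[0,0,0],0],
  [[-0.9,1.4,0],[0,0,0],0],
  [[-1.6,2,0],[0,0,0],0],
  [[-2.3,2,0],[0,0,0],0],
  [[-3,2,0],[0,0,0],0],
])

```text
clock: 17.73
position: [569.2, 103.6, 238.6]
tcp_rot: [[-0.998, 0.065, -0.004], [0.065, 0.998, -0.0], [0.004, -0.001, -1.0]]
force: [0.4, -0.2, 0.1]
opening: 0.1
grasp_force: 0.0
```

carry_out([
  [[0,0,0.3],[0,0,0],0],
  [[0,0,0.3],[0,0,0],0],
  [[0,0,0.3],[0,0,0],0],
])

```text
clock: 17.98
position: [567.4, 101.7, 226.3]
tcp_rot: [[-0.998, 0.069, -0.006], [0.069, 0.998, -0.0], [0.006, -0.001, -1.0]]
force: [-0.5, -0.7, -0.2]
opening: 0.3
grasp_force: 0.0
```

```bash
python3 -c "
from h import *
go(0,242,185,90)"
```

```text
shift [-0.1   0.05  1.03] wz -0.0 cur local [ -3.9 240.1] [567.4 101.7 226.3] tooly 86.07 tz [-0.006 -0.    -1.   ] F [-0.5 -0.7 -0.2] open 0.2682313627044666 gf 0.0 t 17.9833
```

carry_out([
  [[-0.1,0.05,0.5],[0,0,0],0],
  [[-0.1,0.1,1.0],[0,0,0],0],
  [[-0.1,0.15,1.3],[0,0,0],0],
  [[-0.1,0.2,1.5],[0,0,0],0],
  [[-0.1,0.2,1.6],[0,0,0],0],
])

```text
clock: 18.4
position: [573.0, 113.4, 168.5]
tcp_rot: [[-0.998, 0.066, 0.004], [0.067, 0.998, 0.009], [-0.003, 0.009, -1.0]]
force: [-3.2, 9.9, 12.7]
opening: -0.1
grasp_force: 7.4
```

```bash
python3 -c "
from h import *
go(0,254,132,90)"
```

```text
shift [0.02 0.04 0.91] wz 0.01 cur local [  0.9 252.2] [573.  113.4 168.5] tooly 86.19 tz [ 0.004  0.009 -1.   ] F [-3.2  9.9 12.7] open -0.12309101097644227 gf 7.435175031423569 t 18.4
```

carry_out([
  [[0,0,-0.5],[0,0,0],0],
  [[0,0,-0.7],[0,0,0],0],
  [[0,-0.2,-0.7],[0,0,0],0],
  [[0,-0.2,-0.7],[0,0,0],0],
])

```text
clock: 18.73
position: [572.9, 100.0, 194.7]
tcp_rot: [[-0.998, 0.07, 0.002], [0.07, 0.998, -0.001], [-0.002, -0.001, -1.0]]
force: [-0.6, 0.1, 0.5]
opening: 0.1
grasp_force: 0.0
```

Run:
```python
from h import *
go(0,238,182,90)
p,d=eyes.camera("side")
u,v=map(int,px("side",manip.state()['position']))
cv2.imwrite('pics/s7.png',cv2.resize(p[v-70:v+70,u-80:u+80],None,fx=4,fy=4,interpolation=cv2.INTER_CUBIC))
print((px("side",manip.state()['position'])[0]-u+80)*4,280)
P=cloud("side",d); x,y,z=P[...,0],P[...,1],P[...,2]
m=(z>160)&(z<187)&(y>70)&(y<130)&(((x>532)&(x<550))|((x>590)&(x<610)))
Q=P[m]; L=(Q[:,:2]-O)@R2; print(len(Q),np.percentile(L[:,1],[2,25,50,75,98]),np.percentile(Q[:,2],[50,98]))
```

```text
shift [ 0.04 -0.02  0.32] wz -0.02 cur local [  1.6 238.9] [572.9 100.  194.7] tooly 86.01 tz [ 0.002 -0.001 -1.   ] F [-0.6  0.1  0.5] open 0.10894447992915887 gf 0.0 t 18.7333
322.9406610066785 280
124 [226.35689153 229.14938856 230.96518472 233.91522518 242.27422669] [176.14308692 181.04225429]
```

View pics/s7.png

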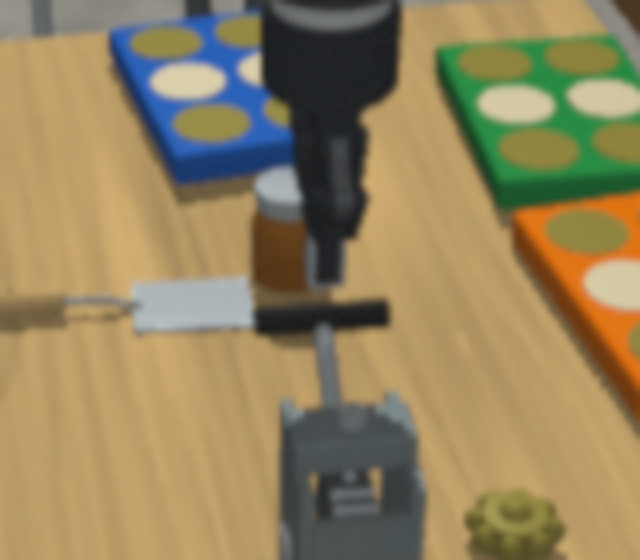

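carry_out([
  [[0.04,-0.1,0.2],[0,0,0],0],
  [[0.04,-0.1,0.3],[0,0,0],0],
  [[0.04,-0.05,0.45],[0,0,0],0],
  [[0.04,0,0.65],[0,0,0],0],
  [[0.04,0.05,0.75],[0,0,0],0],
])

```text
clock: 19.2
position: [570.9, 105.9, 164.9]
tcp_rot: [[-0.998, 0.068, 0.001], [0.068, 0.998, 0.006], [-0.001, 0.006, -1.0]]
force: [-3.2, 4.3, 12.6]
opening: 0.0
grasp_force: 5.9
```

```bash
python3 -c "
from h import *
go(0,248,150,90)"
```

```text
shift [-0.02  0.08  0.37] wz 0.0 cur local [ -0.8 244.6] [570.9 105.9 164.9] tooly 86.12 tz [ 0.001  0.006 -1.   ] F [-3.2  4.3 12.6] open 0.0164216098871262 gf 5.9347751922905445 t 19.2
```

carry_out([
  [[0,0.1,0.25],[0,0,0],0],
  [[0,0.2,0.5],[0,0,0],0],
  [[0,0.26,0.75],[0,0,0],0],
  [[0,0.3,1.0],[0,0,0],0],
  [[0,0.32,1.15],[0,0,0],0],
])

```text
clock: 19.62
position: [571.9, 120.0, 118.9]
tcp_rot: [[-0.998, 0.066, 0.001], [0.066, 0.998, 0.008], [-0.001, 0.008, -1.0]]
force: [-2.8, 6.6, 10.0]
opening: -0.0
grasp_force: 4.8
```

```bash
python3 -c "
from h import *
go(0,258,90,90)"
```

```text
shift [-0.02 -0.02  0.72] wz 0.02 cur local [ -0.7 258.7] [571.9 120.  118.9] tooly 86.19 tz [ 0.001  0.008 -1.   ] F [-2.8  6.6 10. ] open -0.0176334018401294 gf 4.753818232566118 t 19.6167
```

carry_out([
  [[0,0,0.25],[0,0,0],0],
  [[0,0,0.5],[0,0,0],0],
  [[0,-0.02,0.75],[0,0,0],0],
  [[0,-0.04,0.95],[0,0,0],0],
  [[0,-0.05,1.05],[0,0,0],0],
])

```text
clock: 20.03
position: [572.2, 117.2, 76.7]
tcp_rot: [[-0.998, 0.067, 0.002], [0.067, 0.998, 0.006], [-0.001, 0.006, -1.0]]
force: [-2.0, 5.0, 12.4]
opening: -0.1
grasp_force: 6.2
```

```bash
python3 -c "
from h import *
go(0,257,74.5,90)"
```

```text
shift [-0.01  0.03  0.06] wz 0.01 cur local [-2.00e-01  2.56e+02] [572.2 117.2  76.7] tooly 86.16 tz [ 0.002  0.006 -1.   ] F [-2.   5.  12.4] open -0.07060923354726524 gf 6.232575121102855 t 20.0333
```

carry_out([
  [[0,0,0.06],[0,0,0],0],
  [[0,0,0.06],[0,0,0],0],
  [[0,0,0.06],[0,0,0],0],
  [[0,0,0.06],[0,0,0],0],
  [[0,0,0.06],[0,0,0],0],
])

```text
clock: 20.45
position: [572.3, 117.0, 75.8]
tcp_rot: [[-0.998, 0.067, 0.002], [0.067, 0.998, 0.006], [-0.002, 0.006, -1.0]]
force: [-2.2, 5.0, 11.8]
opening: 0.1
grasp_force: 6.1
```

Run:
```python
from h import *
go(0,257,74.5,90)
p,d=eyes.camera("side")
cv2.imwrite('pics/s8.png',cv2.resize(p[140:350,250:450],None,fx=2.8,fy=2.8,interpolation=cv2.INTER_CUBIC))
P=cloud("side",d); x,y,z=P[...,0],P[...,1],P[...,2]
r=(x>500)&(x<610)&(y<-70)&(y>-210)&(z>64)&(z<76)
k,l,st,ce=cv2.connectedComponentsWithStats(r.astype(np.uint8)); Q=P[l==1+st[1:,4].argmax()]; print(rect(Q),loc(rect(Q)[0]))
```

```text
shift [-0.    0.03  0.03] wz 0.01 cur local [-1.000e-01  2.558e+02] [572.3 117.   75.8] tooly 86.15 tz [ 0.002  0.006 -1.   ] F [-2.2  5.  11.8] open 0.12848949541082264 gf 6.114124875166453 t 20.45
((554.1599731445312, -139.53817749023438), (41.97319412231445, 64.3095474243164), 85.692626953125) [-0.74706506 -1.39221332]
```

View pics/s8.png

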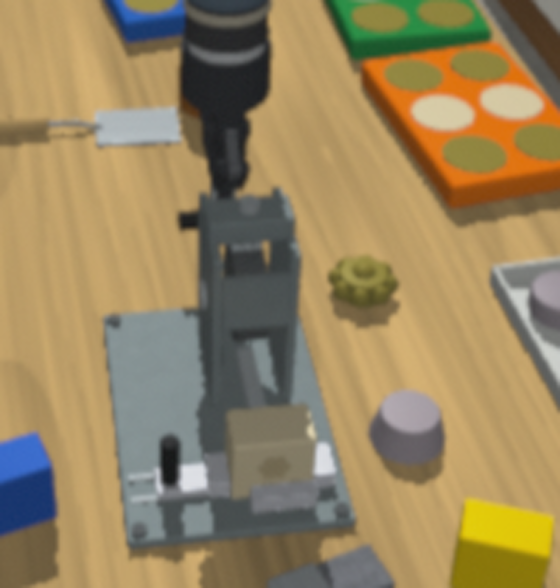

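The handle is held down, visible left of the housing at crop (190,220). The bar sits square at the fence, flower outward at (275,465), with the stamp against it from behind. One last small nudge to the detent, then I'll hand it in.

carry_out([
  [[0,0,0.03],[0,0,0],0],
  [[0,0,0.03],[0,0,0],0],
  [[0,0,0.03],[0,0,0],0],
  [[0,0,0.03],[0,0,0],0],
])

```text
clock: 20.83
position: [572.3, 116.9, 74.8]
tcp_rot: [[-0.998, 0.067, 0.002], [0.067, 0.998, 0.006], [-0.002, 0.006, -1.0]]
force: [-4.3, 4.2, 12.8]
opening: -0.0
grasp_force: 6.4
```

```bash
python3 -c "
from h import *
go(0,257,74.5,90)
print(finish_job())"
```

```text
shift [-0.    0.03  0.01] wz 0.01 cur local [-1.000e-01  2.557e+02] [572.3 116.9  74.8] tooly 86.15 tz [ 0.002  0.006 -1.   ] F [-4.3  4.2 12.8] open -0.023251036738804087 gf 6.425047230441123 t 20.8333
the job is handed in; nothing more can be done
None
```

The job is handed in at 20.8 s: the bar is turned with its flower to the fence and the jaw closed on it, and the lever is held at about 0.82 rad (third detent, worked out from tool height), though the judge gave no verdict and the stamp's contact face was hidden from the camera.

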